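# Change over the rollers in the V-block fixture

## Robot

A 6-joint arm with a two-finger parallel gripper is mounted at the origin on a cart in front of the work surface, level with it; the furniture and walls round the work are solid. World frame = base frame: x ahead of the robot, y to its left, z up, the work surface at z = 0. Lengths are in m, angles in degrees, forces in N, time in s.
With the tool pointing down it reaches from about 0.3 to 0.75 m from the base axis. Payload 8.5 kg.
Tool frame: the origin (TCP) lies on the centre line of the jaws, within the pads' length; the fingertips stand 17 mm ahead of it and the grasp point (between the pads) lies 2 mm behind it (env.tcp_to_tips is the distance from the TCP to the fingertips, in m); z points along the fingers, y is the line along which they close (so a half turn about z gives the same grasp; the last joint's range is limited). The gripper opens to 85 mm and grips with 20 to 120 N. Pads are 22 mm wide; open, the fingers measure 114 mm over their backs; the gripper's body (76 mm by 85 mm) begins 54 mm behind the grasp point. The pads swing forward as they close: fully open they stand 13 mm farther back than shut.
Start: joints at [-84.299, 21.807, 74.336, -0, 83.858, -12.336], TCP at [0.17, -0.523, 0.248] pointing down, gripper open.
Joint ranges: [-178.18, 178.18], [-50.72, 133.34], [12.68, 142.11], [-81.47, 261.47], [9.98, 163.14], [-165.26, 165.26]. Speed limits (degrees/s): [136.94, 136.94, 180, 180, 180, 180].

## Interface

Orientations are given as a 3x3 rotation matrix whose columns are the frame's x, y, z axes.
In Python, from rig import env gives the robot as it stands. The module is installed in compiled form; this text tells all that it offers.
- The arm moves only by the shell command python3 -m pendant 'ROWS' [FORCE]. ROWS is JSON, a list of rows, each a list of 7 numbers: the opening, from 0 (shut) to 1 (fully open), then the shift along the tool's x, y, z in m, then the turn, a rotation vector about the tool's x, y, z in rad. A call has 1 to 5 rows; each row is the pose to reach, as a shift and turn from the pose commanded when the call began, along the tool's axes at that moment; what a row does not reach only later rows make up. A row lasts 1/8 s, in which the tool goes at most 62.5 mm and 10.7 degrees, less where a joint would pass 70% of its speed; a pose out of reach is approached as far as the arm can. A call with a gripper value outside its range is refused whole. The fingers move at their own pace and stop on an object; FORCE is the grip in N (left out, the last holds). Time passes only in rows, so rows that repeat a pose let the fingers close. It gives the time, the measured TCP pose, the force, the opening and the grip force at its end, in the units of the state.
- env.observe(): the state, without advancing time (a new reading comes with each control period).
- env.get_image(name): name is "scene" or "top" or "wrist"; returns a dict with "image" (420x560x3 uint8, blue, green, red), "fx", "fy", "cx", "cy" (pixels), "pose" (4x4, takes a point from camera to world coordinates). Camera axes: x right, y up, looking along -z (the intrinsics and any distortion apply to the point x, -y, -z); pixel columns grow to the right and rows downward; lengths in m; the calibration is good to about 2 mm. The wrist camera is an equidistant fisheye: a pixel r from the principal point sees the ray r / f radians off the axis. A picture is of the moment at which its call begins. There is no depth.
- env.close_job(): hands the job in; it is judged then, once.
Trained networks look in the newest picture that a camera, given by its name, has taken for a name from the list of things; names that differ only in an ending like _2 or _b are one class to them, and where a whole thing is asked for, a point or a joint stands for the part that bears it (a point fixed in the world has none). Each returns a list of dicts, best first, with "conf" (0 to 1); they miss things now and then, are a little off and sometimes report something else, mostly with a low value. They report only what shows in the picture. A call takes as long as a camera call.
- env.find_in(camera, thing): "bbox" ([centre column, centre row, width, height] in pixels, round what is visible of it).
- env.trace(camera, thing): "mask" (420x560 bool, what is visible of it) and "bbox" ([centre column, centre row, width, height] in pixels, round what is visible of it).
- env.tip_of(camera, thing): "centre" ([column, row] in pixels: a listed point, or the origin of a listed thing).
The state is a dict: "time_s": time; "q": joint angles; "qvel": joint speeds; "joint_efforts": joint torques, N m; "position": TCP position; "tool_rot": TCP orientation; "ft_force": force on the tool from outside, world axes, zero at the start; "wrist_torque": the same for the moment, N m; "grip_width": finger opening in m; "gripper_force": force on a finger pad.
Only numpy, scipy, OpenCV 4.12 (cv2) and the standard library are available. Lean on these libraries where they do the work, as an engineer would, in place of code of your own. Each camera call takes 0.05 s, during which the arm holds its last target. There are 200 camera calls.

## Task

Pull the black lock knob of the V-block fixture out until it snaps open, and clear the fixture: stand every finished roller (those with a thin spigot on top) upright in the grey tray. Then stand each plain blank roller in a V of its own, pushed in until it sits upright against both faces, and push the knob fully home to lock them. Leave the screwdriver and the roll of tape alone.

Things in the scene. Friction and masses are not known exactly. Their poses are not given: they have to be found in the camera images.
- v_fixture: Fixed V-block fixture. Origin on the bench below the middle seat; x points into the Vs (away from the robot, yaw -0.15 to 0.05), y along the row, z up. Base plate x -58 to 46, y +-126 mm, top at z = 12. On it a block, top at z = 26, with three upright 90 degree V notches at 80 mm pitch, open to -x: mouths at x = -5 mm, 67 mm wide, apexes at x = 28.3 mm.
- housing_top (a point): Top of the spring plunger on the grey slide housing at the fixture's -y end, 68 mm above the bench (it rises 4 mm in mid-travel). The housing is 40 x 30 mm and 52 mm high: fixture x 0 to 40, y -126 to -156 mm.
- lock_knob (a joint): Lock slide, m: 0 = fully home (locked), 0.036 = fully out (open), along the fixture's -y. Detented: a spring holds it at either end and snaps it to the nearer end; about 9 N start it out of either end. Out, the way into the Vs is free; home, a keeper pin blocks each V. A roller not properly in its V blocks the pins and so the knob.
- keeper_pin_2 (a point): Foot of the keeper pin of the middle V, 12 mm above the bench; moves with the knob. Each V has one: upright steel pins 8 mm in diameter, 14 mm high, at fixture x = -25.5 mm. Home, they stand in front of the V centres, 1.5 mm clear of a seated roller; out, 36 mm to the -y side of them.
- knob_center (a point): Centre of the black lock knob, 34 mm above the bench, at the fixture's -y end: a cylinder 28 mm in diameter, 20 mm long, axis along the fixture's y, on a 12 mm rod; a 6 mm long, 22 mm wide collar faces the housing, 24 mm of free rod between them when home. Moves with the knob; its outer end face is 10 mm further to -y.
- tray: Open grey plastic tray, fixed, 90 mm (x) x 190 mm (y), 18 mm high, walls 4 mm, floor 4 mm thick. Origin at the centre of its underside, x away from the robot, z up. A fixed open basket with a circuit board, 61 mm high (not part of the job), stands on the bench just to its left, in front of the fixture.
- seat_1 (a point): Seat of V number 1 (1 at the fixture's +y end, 3 next to the knob): the point on the base plate, 12 mm above the bench, where the centre of a roller's underside lies when it touches both faces of the V. Axes as the fixture's.
- seat_2 (a point): Seat of V number 2 (1 at the fixture's +y end, 3 next to the knob): the point on the base plate, 12 mm above the bench, where the centre of a roller's underside lies when it touches both faces of the V. Axes as the fixture's.
- seat_3 (a point): Seat of V number 3 (1 at the fixture's +y end, 3 next to the knob): the point on the base plate, 12 mm above the bench, where the centre of a roller's underside lies when it touches both faces of the V. Axes as the fixture's.
- blank_1: Turned steel roller, 40 mm diameter, standing upright. Origin at the centre of its underside, z up along its axis. A blank: plain cylinder 40 mm high. 220 g. Starts on the bench at the left; may be absent.
- blank_2: Turned steel roller, 40 mm diameter, standing upright. Origin at the centre of its underside, z up along its axis. A blank: plain cylinder 40 mm high. 220 g. Starts on the bench at the left; may be absent.
- blank_3: Turned steel roller, 40 mm diameter, standing upright. Origin at the centre of its underside, z up along its axis. A blank: plain cylinder 40 mm high. 220 g. Starts on the bench at the left; may be absent.
- finished_1: Turned steel roller, 40 mm diameter, standing upright. Origin at the centre of its underside, z up along its axis. A finished one: 28 mm high body with a thinner spigot, 22 mm in diameter and 12 mm high, on top (40 mm in all). 180 g. Starts locked in a V of the fixture; may be absent.
- finished_2: Turned steel roller, 40 mm diameter, standing upright. Origin at the centre of its underside, z up along its axis. A finished one: 28 mm high body with a thinner spigot, 22 mm in diameter and 12 mm high, on top (40 mm in all). 180 g. Starts locked in a V of the fixture; may be absent.
- finished_3: Turned steel roller, 40 mm diameter, standing upright. Origin at the centre of its underside, z up along its axis. A finished one: 28 mm high body with a thinner spigot, 22 mm in diameter and 12 mm high, on top (40 mm in all). 180 g. Starts locked in a V of the fixture; may be absent.
- driver_blue: Bystander: blue screwdriver lying on the bench behind the blanks, 150 mm long. Origin at the centre of its underside.
- tape_masking: Bystander: roll of masking tape, 96 mm across, lying flat behind the fixture. Origin at the centre of its underside.

How it is judged:
By the outcome, as a careful person would: the job done as asked, in the order asked, and still so for the second after the job is handed in, with the robot touching nothing.
Of finished_1, finished_2, finished_3 only 2 to 3 are there at a start; the rules pass over those that are not, and their reading is None.
Of blank_1, blank_2, blank_3 only 2 to 3 are there at a start; the rules pass over those that are not, and their reading is None.
At some moment in a run one of blank_1, blank_2, blank_3 may be knocked a few centimetres aside while the robot is not near it.
It also fails if it takes over 210 s, if anything falls off the work surface, if the arm or the gripper's body presses on something with over 40 N, if the wrist force passes 120 N, or if a joint passes its speed limit or range.

## Working session

There is one attempt and no reset: what is moved stays moved. The work goes in short steps, Python scripts to look and compute and a shell command to move; the robot and the scene stay as the last step left them, time stands still between calls to the robot, and variables do not carry over. Pictures are saved under pics/ and viewed, at most 14 in all, crops included, and the job is handed in when it is done.

```bash
mkdir -p pics; cat > h.py <<'E'
import numpy as np, cv2
from rig import env
def ray(im,px):
    P=np.array(im["pose"]); u=(px[0]-im["cx"])/im["fx"]; v=(px[1]-im["cy"])/im["fy"]
    if im.get("fish"):
        r=np.hypot(u,v); s=np.sin(r)/r if r>1e-9 else 1; d=np.array([u*s,-v*s,-np.cos(r)])
    else: d=np.array([u,-v,-1.])
    return P[:3,3],P[:3,:3]@d
def atz(im,px,z):
    o,d=ray(im,px); return o+d*(z-o[2])/d[2]
def shot(n,save=None):
    im=env.get_image(n); im["fish"]=(n=="wrist")
    if save: cv2.imwrite("pics/"+save,im["image"])
    return im
def rel(target):
    """world target TCP -> tool shift"""
    s=env.observe(); return np.array(s["tool_rot"]).T@(np.array(target)-np.array(s["position"]))
E
python3 - <<'E'
from h import *
s=env.observe(); print(s["position"],np.round(s["tool_rot"],3),s["grip_width"],env.tcp_to_tips)
Z=dict(v_fixture=0,housing_top=.068,knob_center=.034,keeper_pin_2=.012,seat_1=.012,seat_2=.012,seat_3=.012,tray=0,blank_1=0,finished_1=0,driver_blue=0,tape_masking=0)
for c in("top","scene"):
    im=shot(c,c+"0.png"); print(c,{k:v for k,v in im.items() if k not in("image","pose")},np.round(im["pose"],2).tolist())
    for t,z in Z.items():
        for r in env.tip_of(c,t)[:4]:
            print(c,t,round(r["conf"],2),np.round(r["centre"]),np.round(atz(im,r["centre"],z),3))
E
```

```text
[ 0.17026803 -0.52267745  0.24769312] [[ 0.951  0.31  -0.   ]
 [ 0.31  -0.951  0.002]
 [ 0.    -0.001 -1.   ]] 0.08563659010022047 0.017
top {'fx': 487.72045604700804, 'fy': 487.72045604700804, 'cx': 292.9519776138269, 'cy': 213.63908474430565, 'fish': False} [[-0.0, 0.98, -0.17, 0.34], [-1.0, -0.01, -0.01, 0.03], [-0.01, 0.17, 0.98, 1.31], [0.0, 0.0, 0.0, 1.0]]
top v_fixture 0.9 [359. 208.] [ 0.586 -0.133  0.   ]
top housing_top 0.88 [416. 198.] [ 0.598 -0.274  0.068]
top knob_center 0.71 [432. 201.] [ 0.597 -0.325  0.034]
top keeper_pin_2 0.41 [422. 274.] [ 0.405 -0.295  0.012]
top keeper_pin_2 0.15 [329. 210.] [ 0.58  -0.05   0.012]
top seat_1 0.83 [388. 208.] [ 0.583 -0.21   0.012]
top seat_1 0.7 [353. 158.] [ 0.724 -0.12   0.012]
top seat_1 0.64 [330. 213.] [ 0.571 -0.053  0.012]
top seat_1 0.62 [356. 211.] [ 0.576 -0.124  0.012]
top seat_2 0.83 [388. 208.] [ 0.583 -0.21   0.012]
top seat_2 0.7 [353. 158.] [ 0.724 -0.12   0.012]
top seat_2 0.64 [330. 213.] [ 0.571 -0.053  0.012]
top seat_2 0.62 [356. 211.] [ 0.576 -0.124  0.012]
top seat_3 0.83 [388. 208.] [ 0.583 -0.21   0.012]
[... 1335 characters left out ...]
043  0.012]
scene seat_2 0.89 [354. 189.] [ 0.57  -0.209  0.012]
scene seat_2 0.88 [331. 204.] [ 0.565 -0.118  0.012]
scene seat_2 0.58 [309. 214.] [ 0.573 -0.043  0.012]
scene seat_3 0.89 [354. 189.] [ 0.57  -0.209  0.012]
scene seat_3 0.88 [331. 204.] [ 0.565 -0.118  0.012]
scene seat_3 0.58 [309. 214.] [ 0.573 -0.043  0.012]
scene tray 0.38 [238. 304.] [0.454 0.269 0.   ]
scene blank_1 0.94 [181. 333.] [0.468 0.406 0.   ]
scene blank_1 0.9 [240. 303.] [ 0.453  0.266 -0.   ]
scene blank_1 0.73 [253. 275.] [0.502 0.193 0.   ]
scene finished_1 0.71 [330. 199.] [ 0.59 -0.14  0.  ]
scene driver_blue 0.63 [222. 246.] [0.627 0.196 0.   ]
scene tape_masking 0.56 [288. 178.] [ 0.737 -0.112  0.   ]
```

View pics/top0.png

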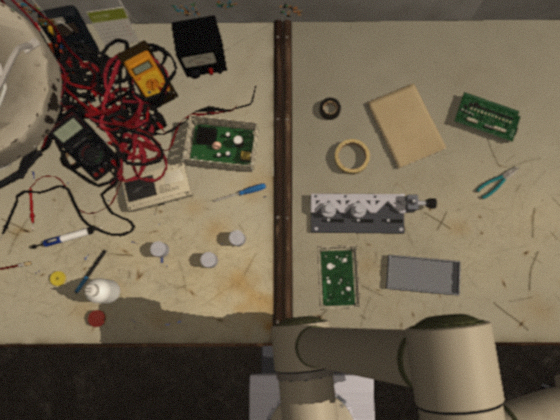

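View pics/scene0.png

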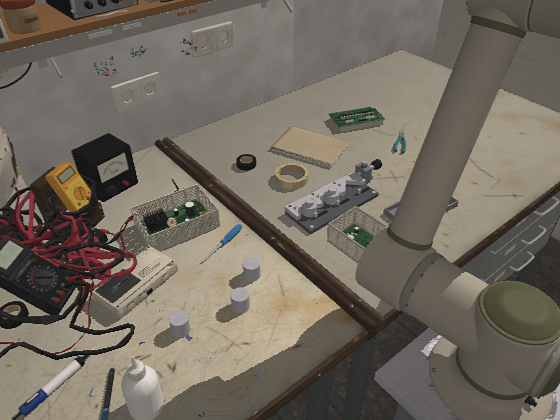

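```bash
python3 -m pendant '[[1,0.2,-0.09,-0.04,0,0,-0.65],[1,0.2,-0.09,-0.04,0,0,-0.65],[1,0.2,-0.09,-0.04,0,0,-0.65],[1,0.2,-0.09,-0.04,0,0,-0.65],[1,0.2,-0.09,-0.04,0,0,-0.65]]' 60
python3 -m pendant '[[1,0.22,0.05,-0.04,0,0,-0.66],[1,0.22,0.05,-0.04,0,0,-0.66],[1,0.22,0.05,-0.04,0,0,-0.66],[1,0.22,0.05,-0.04,0,0,-0.66],[1,0.22,0.05,-0.04,0,0,-0.66]]'
cat > look.py <<'E'
from h import *
import sys
def fin(im,c,t,z,k=3):
    for r in env.tip_of(c,t)[:k]: print(c,t,round(r["conf"],2),np.round(r["centre"]),np.round(atz(im,r["centre"],z),4))
Z=dict(v_fixture=0,housing_top=.068,knob_center=.034,keeper_pin_2=.012,seat_1=.012,tray=0,blank_1=0,finished_1=.012,tape_masking=0,driver_blue=0)
name,save=sys.argv[1],sys.argv[2]
im=shot(name,None if save=="-" else save)
for t in sys.argv[3:]: fin(im,name,t,Z[t],4)
s=env.observe(); print(s["time_s"],np.round(s["position"],4),np.round(s["tool_rot"],3).tolist())
E
python3 look.py wrist w1.png v_fixture housing_top knob_center keeper_pin_2 seat_1 tray finished_1
```

```text
time_s: 1.92
position: [0.334, -0.3741, 0.289]
tool_rot: [[0.566, 0.824, 0.001], [0.824, -0.566, -0.001], [-0.0, 0.001, -1.0]]
ft_force: [-0.8, 0.4, -0.9]
grip_width: 0.0856
gripper_force: 0.0
time_s: 2.55
position: [0.5002, -0.2223, 0.3282]
tool_rot: [[-0.056, 0.998, 0.0], [0.998, 0.056, -0.0], [-0.0, 0.0, -1.0]]
ft_force: [0.0, -0.1, -0.8]
grip_width: 0.0855
gripper_force: 0.0
wrist v_fixture 0.7 [331. 106.] [ 0.5696 -0.131   0.    ]
wrist housing_top 0.59 [350. 217.] [ 0.5958 -0.2692  0.068 ]
wrist housing_top 0.38 [337. 105.] [ 0.5654 -0.1318  0.068 ]
wrist knob_center 0.63 [339. 250.] [ 0.5939 -0.3299  0.034 ]
wrist keeper_pin_2 0.64 [318. 101.] [ 0.5491 -0.1267  0.012 ]
wrist seat_1 0.95 [334. 159.] [ 0.577  -0.2037  0.012 ]
wrist seat_1 0.61 [337. 104.] [ 0.5754 -0.1288  0.012 ]
wrist tray 0.79 [207. 215.] [ 0.3989 -0.2992  0.    ]
wrist finished_1 0.91 [341.  47.] [ 0.5767 -0.0483  0.012 ]
wrist finished_1 0.7 [334. 106.] [ 0.5721 -0.1308  0.012 ]
2.95 [ 0.4985 -0.2238  0.3283] [[-0.052, 0.999, -0.0], [0.999, 0.052, 0.0], [0.0, -0.0, -1.0]]
```

View pics/w1.png

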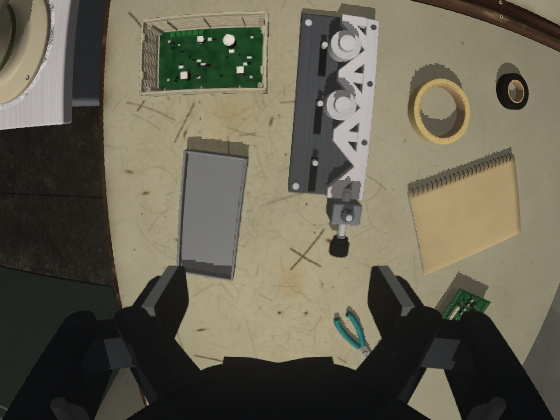

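```bash
python3 - <<'E'
from h import *
im=shot("wrist")
for p,z in [((302,11),.012),((289,191),.012),((380,20),.026),((365,198),.026),((309,22),.012),((296,186),.012),((349,42),.052),((345,103),.052),((340,247),.034),((347,216),.068),((325,45),.026),((320,103),.026),((316,162),.026),((345,158),.026),((189,150),.018),((248,157),.018),((179,272),.018),((234,279),.018)]:
    print(p,z,np.round(atz(im,p,z),4))
for t in("lock_knob","v_fixture","tray"):
    for r in env.trace("wrist",t)[:1]: print(t,r["conf"],r["bbox"],cv2.minAreaRect(np.argwhere(r["mask"])[:,::-1].astype(np.float32)))
E
```

```text
(302, 11) 0.012 [ 0.5201 -0.0024  0.012 ]
(289, 191) 0.012 [ 0.5162 -0.2547  0.012 ]
(380, 20) 0.026 [ 0.6246 -0.0064  0.026 ]
(365, 198) 0.026 [ 0.6222 -0.2552  0.026 ]
(309, 22) 0.012 [ 0.5302 -0.018   0.012 ]
(296, 186) 0.012 [ 0.5255 -0.247   0.012 ]
(349, 42) 0.052 [ 0.5776 -0.0509  0.052 ]
(345, 103) 0.052 [ 0.5768 -0.1294  0.052 ]
(340, 247) 0.034 [ 0.5928 -0.3269  0.034 ]
(347, 216) 0.068 [ 0.589  -0.2695  0.068 ]
(325, 45) 0.026 [ 0.5514 -0.0524  0.026 ]
(320, 103) 0.026 [ 0.549 -0.131  0.026]
(316, 162) 0.026 [ 0.5491 -0.2096  0.026 ]
(345, 158) 0.026 [ 0.5879 -0.2016  0.026 ]
(189, 150) 0.018 [ 0.3758 -0.2016  0.018 ]
(248, 157) 0.018 [ 0.4579 -0.2088  0.018 ]
(179, 272) 0.018 [ 0.3534 -0.3901  0.018 ]
(234, 279) 0.018 [ 0.4406 -0.3952  0.018 ]
lock_knob 0.65 [332.0, 149.8, 38.3, 219.1] ((328.20782470703125, 149.85244750976562), (215.9547576904297, 33.5739631652832), 80.84973907470703)
v_fixture 0.69 [333.4, 135.3, 96.7, 244.6] ((332.5266418457031, 133.3837432861328), (79.19084167480469, 242.08787536621094), 4.159641742706299)
tray 0.83 [212.9, 213.4, 72.6, 133.8] ((210.06942749023438, 213.71856689453125), (64.38037872314453, 126.49169921875), 6.604835510253906)
```

```bash
python3 -m pendant '[[0.7,-0.107,0.09,0.2,0,0,0.068],[0.7,-0.107,0.09,0.2,0,0,0.068],[0.7,-0.107,0.09,0.2,0,0,0.068],[0.7,-0.107,0.09,0.2,0,0,0.068],[0.7,-0.107,0.09,0.2,0,0,0.068]]' 60
python3 look.py wrist w2.png knob_center housing_top
```

```text
time_s: 3.78
position: [0.5939, -0.3254, 0.1232]
tool_rot: [[0.015, 1.0, -0.006], [1.0, -0.015, 0.005], [0.005, -0.006, -1.0]]
ft_force: [-0.1, -0.8, 0.8]
grip_width: 0.0601
gripper_force: 0.0
wrist knob_center 0.74 [277. 224.] [ 0.5934 -0.3255  0.034 ]
wrist housing_top 0.67 [276. 151.] [ 0.5936 -0.2709  0.068 ]
3.925 [ 0.5949 -0.325   0.1302] [[0.014, 1.0, 0.002], [1.0, -0.014, -0.002], [-0.001, 0.002, -1.0]]
```

View pics/w2.png

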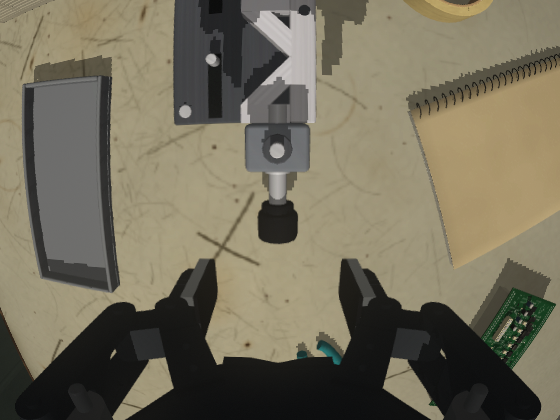

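```bash
python3 -m pendant '[[0.7,0,-0.001,0.06,0,0,0],[0.7,0,-0.001,0.096,0,0,0],[0.7,0,-0.001,0.096,0,0,0],[0,0,-0.001,0.096,0,0,0],[0,0,-0.001,0.096,0,0,0]]' 60
python3 -m pendant '[[0,0,0,0,0,0,0],[0,-0.01,0,0,0,0,0],[0,-0.02,0,0,0,0,0],[0,-0.03,0,0,0,0,0],[0,-0.037,0,0,0,0,0]]'
python3 -m pendant '[[0,0,0,0,0,0,0],[0,0,0,0,0,0,0]]'
```

```text
time_s: 4.55
position: [0.5931, -0.3257, 0.0355]
tool_rot: [[0.014, 1.0, -0.001], [1.0, -0.014, -0.002], [-0.003, -0.0, -1.0]]
ft_force: [-5.3, 2.4, 20.6]
grip_width: 0.0258
gripper_force: 57.7
time_s: 5.18
position: [0.5926, -0.3621, 0.0356]
tool_rot: [[0.014, 1.0, -0.0], [1.0, -0.014, 0.0], [0.0, -0.0, -1.0]]
ft_force: [-6.5, 25.0, 20.3]
grip_width: 0.0261
gripper_force: 59.7
time_s: 5.42
position: [0.5926, -0.3618, 0.0357]
tool_rot: [[0.014, 1.0, -0.0], [1.0, -0.014, -0.001], [-0.001, -0.0, -1.0]]
ft_force: [-9.9, 5.6, 12.1]
grip_width: 0.0262
gripper_force: 58.8
```

```bash
python3 -m pendant '[[0.6,0,0,0,0,0,0],[0.6,0,0,0,0,0,0],[0.6,0,0,-0.04,0,0,0],[0.6,0,0,-0.1,0,0,0],[0.6,0,0,-0.16,0,0,0]]' 60
python3 look.py wrist - knob_center housing_top keeper_pin_2 finished_1; python3 -c "
from h import *; print(np.round(env.observe()['q'],1))"
```

```text
time_s: 6.05
position: [0.5931, -0.362, 0.1945]
tool_rot: [[0.014, 1.0, 0.0], [1.0, -0.014, -0.0], [-0.0, 0.0, -1.0]]
ft_force: [0.9, 0.3, 0.2]
grip_width: 0.0514
gripper_force: 0.0
wrist knob_center 0.57 [276. 195.] [ 0.5919 -0.3595  0.034 ]
wrist housing_top 0.92 [278.  94.] [ 0.5947 -0.2717  0.068 ]
6.3 [ 0.593  -0.3619  0.1918] [[0.014, 1.0, -0.0], [1.0, -0.014, 0.0], [0.0, -0.0, -1.0]]
[-41.1  39.   53.    0.   88.  -40.3]
```

```bash
python3 -m pendant '[[0.68,0.06,-0.005,0,0,0,0.16],[0.68,0.12,-0.01,0,0,0,0.32],[0.68,0.18,-0.015,0,0,0,0.48],[0.68,0.233,-0.019,0,0,0,0.64],[0.68,0.233,-0.019,0,0,0,0.79]]' 50
python3 -m pendant '[[0.68,0,0,0,0,0,0.78],[0.68,0,0,0,0,0,0.78],[0.68,0,0,0,0,0,0.78],[0.68,0,0,0,0,0,0.78],[0.68,0,0,0,0,0,0.78]]'
python3 look.py wrist w3.png finished_1 seat_1 keeper_pin_2
```

```text
time_s: 6.92
position: [0.5766, -0.125, 0.191]
tool_rot: [[0.721, 0.693, -0.003], [0.693, -0.721, 0.002], [-0.001, -0.004, -1.0]]
ft_force: [-0.1, -0.6, 0.2]
grip_width: 0.0581
gripper_force: 0.0
time_s: 7.55
position: [0.5769, -0.1287, 0.1908]
tool_rot: [[1.0, -0.013, -0.003], [-0.013, -1.0, 0.001], [-0.003, -0.001, -1.0]]
ft_force: [0.4, 0.0, 0.3]
grip_width: 0.0582
gripper_force: 0.0
wrist finished_1 0.69 [276. 190.] [ 0.5791 -0.1268  0.012 ]
wrist finished_1 0.58 [195. 194.] [ 0.5771 -0.0469  0.012 ]
wrist finished_1 0.19 [359. 192.] [ 0.5767 -0.2078  0.012 ]
wrist seat_1 0.79 [360. 192.] [ 0.5766 -0.2098  0.012 ]
wrist seat_1 0.74 [198. 192.] [ 0.5785 -0.0506  0.012 ]
wrist keeper_pin_2 0.66 [313. 218.] [ 0.5506 -0.1626  0.012 ]
7.75 [ 0.5773 -0.1288  0.1918] [[1.0, -0.011, -0.001], [-0.011, -1.0, 0.0], [-0.001, -0.0, -1.0]]
```

View pics/w3.png

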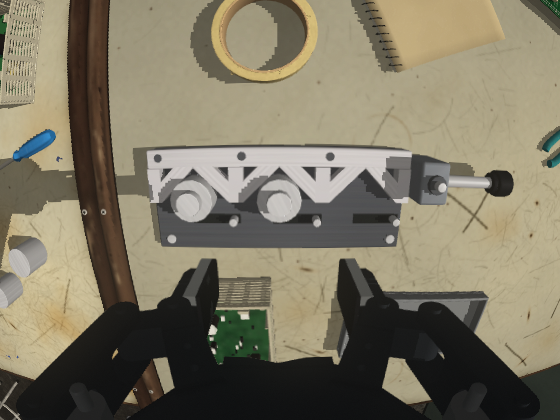

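```bash
python3 -m pendant '[[0.68,0,0,0.06,0,0,0],[0.68,0,0,0.11,0,0,0],[0.68,0,0,0.148,0,0,0],[0.68,0,0,0.148,0,0,0],[0,0,0,0.148,0,0,0]]' 50
python3 -m pendant '[[0,0,0,0,0,0,0],[0,0,0,0,0,0,0],[0,-0.004,0,0,0,0,0],[0,-0.004,0,-0.05,0,0,0],[0,-0.004,0,-0.1,0,0,0]]'
```

```text
time_s: 8.38
position: [0.5779, -0.1291, 0.0457]
tool_rot: [[1.0, -0.012, 0.001], [-0.012, -1.0, -0.001], [0.001, 0.001, -1.0]]
ft_force: [0.1, 0.6, 0.8]
grip_width: 0.0408
gripper_force: 0.0
time_s: 9.0
position: [0.5728, -0.1286, 0.1456]
tool_rot: [[1.0, -0.013, -0.001], [-0.013, -1.0, 0.001], [-0.001, -0.001, -1.0]]
ft_force: [0.8, -0.3, -2.2]
grip_width: 0.0379
gripper_force: 50.8
```

```bash
python3 -m pendant '[[0,-0.045,0.034,0,0,0,0],[0,-0.09,0.068,0,0,0,0],[0,-0.135,0.102,0,0,0,0],[0,-0.164,0.126,0,0,0,0],[0,-0.164,0.126,0,0,0,0]]' 50
python3 look.py wrist - tray
```

```text
time_s: 9.62
position: [0.4061, -0.2536, 0.1446]
tool_rot: [[1.0, -0.016, -0.0], [-0.016, -1.0, 0.0], [-0.0, -0.0, -1.0]]
ft_force: [1.1, -1.4, -1.3]
grip_width: 0.0377
gripper_force: 50.9
wrist tray 0.81 [328. 202.] [ 0.4057 -0.297   0.    ]
9.725 [ 0.4077 -0.2525  0.1446] [[1.0, -0.014, 0.0], [-0.014, -1.0, 0.0], [0.0, -0.0, -1.0]]
```

```bash
python3 -m pendant '[[0,0,0,0.055,0,0,0],[0,0,0,0.095,0,0,0],[0,0,0,0.108,0,0,0],[0,0,0,0.108,0,0,0],[0.68,0,0,0.108,0,0,0]]'
python3 -m pendant '[[0.68,0,0,0,0,0,0],[0.68,0,0,0,0,0,0],[0.68,0,0,-0.05,0,0,0],[0.68,0,0,-0.11,0,0,0],[0.68,0,0,-0.11,0,0,0]]'
python3 look.py wrist w4.png finished_1 seat_1
```

```text
time_s: 10.35
position: [0.4085, -0.2526, 0.0371]
tool_rot: [[1.0, -0.012, 0.001], [-0.012, -1.0, -0.001], [0.001, 0.001, -1.0]]
ft_force: [0.1, -0.2, 0.6]
grip_width: 0.0545
gripper_force: 0.0
time_s: 10.98
position: [0.409, -0.2538, 0.1503]
tool_rot: [[1.0, -0.013, 0.006], [-0.013, -1.0, -0.006], [0.006, 0.006, -1.0]]
ft_force: [0.2, -0.1, -1.2]
grip_width: 0.0579
gripper_force: 0.0
wrist finished_1 0.88 [55. 35.] [ 0.5807 -0.0467  0.012 ]
wrist finished_1 0.88 [273. 210.] [ 0.4054 -0.2509  0.012 ]
wrist seat_1 0.92 [126.  24.] [ 0.574  -0.1266  0.012 ]
wrist seat_1 0.75 [58. 37.] [ 0.5778 -0.0507  0.012 ]
wrist seat_1 0.72 [222.   9.] [ 0.5755 -0.2117  0.012 ]
11.125 [ 0.4073 -0.2523  0.1457] [[1.0, -0.013, -0.001], [-0.013, -1.0, 0.001], [-0.001, -0.001, -1.0]]
```

View pics/w4.png

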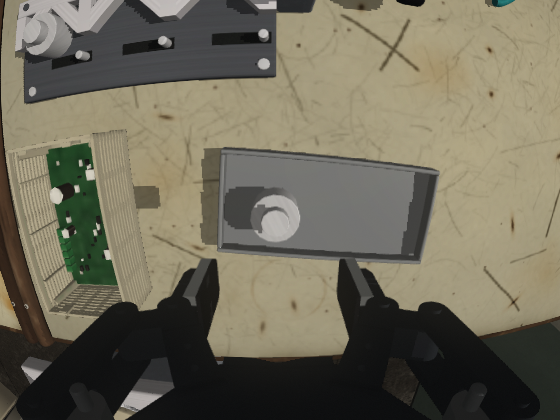

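```bash
python3 -m pendant '[[0.68,0.035,-0.042,0,0,0,0],[0.68,0.07,-0.084,0,0,0,0],[0.68,0.105,-0.127,0,0,0,0],[0.68,0.14,-0.17,0,0,0,0],[0.68,0.168,-0.2045,0,0,0,0]]' 50
python3 look.py wrist - finished_1
```

```text
time_s: 11.75
position: [0.5789, -0.0483, 0.1444]
tool_rot: [[1.0, -0.012, -0.003], [-0.012, -1.0, 0.001], [-0.003, -0.001, -1.0]]
ft_force: [0.5, 0.3, -0.2]
grip_width: 0.0581
gripper_force: 0.0
wrist finished_1 0.91 [280. 207.] [ 0.5783 -0.0499  0.012 ]
wrist finished_1 0.54 [452. 343.] [ 0.4127 -0.2466  0.012 ]
11.85 [ 0.5796 -0.0471  0.1442] [[1.0, -0.009, -0.002], [-0.009, -1.0, 0.001], [-0.002, -0.001, -1.0]]
```

```bash
python3 -m pendant '[[0.68,0,0.002,0.06,0,0,0],[0.68,0,0.002,0.1,0,0,0],[0.68,0,0.002,0.1,0,0,0],[0,0,0.002,0.1,0,0,0],[0,0,0.002,0.1,0,0,0]]'
python3 -m pendant '[[0,0,0,0,0,0,0],[0,0,0,0,0,0,0],[0,-0.004,0,0,0,0,0],[0,-0.004,0,-0.05,0,0,0],[0,-0.004,0,-0.1,0,0,0]]'
python3 -c "
from h import *
print(rel([.399,-.343,.144]))"
```

```text
time_s: 12.48
position: [0.5777, -0.0505, 0.0479]
tool_rot: [[1.0, -0.013, -0.001], [-0.013, -1.0, 0.003], [-0.001, -0.003, -1.0]]
ft_force: [-3.5, 9.6, 2.1]
grip_width: 0.0372
gripper_force: 49.8
time_s: 13.1
position: [0.5742, -0.0526, 0.1487]
tool_rot: [[1.0, -0.014, 0.001], [-0.014, -1.0, -0.001], [0.001, 0.001, -1.0]]
ft_force: [-0.6, 0.6, -1.7]
grip_width: 0.0377
gripper_force: 50.9
[-0.17124747  0.29271288  0.0047213 ]
```

```bash
python3 -m pendant '[[0,-0.03,0.052,0,0,0,0],[0,-0.06,0.104,0,0,0,0],[0,-0.09,0.156,0,0,0,0],[0,-0.12,0.208,0,0,0,0],[0,-0.15,0.257,0,0,0,0]]'
python3 -m pendant '[[0,-0.021,0.036,0,0,0,0],[0,-0.021,0.036,0.04,0,0,0],[0,-0.021,0.036,0.08,0,0,0],[0,-0.021,0.036,0.098,0,0,0],[0,-0.021,0.036,0.098,0,0,0]]'
python3 look.py wrist - tray
```

```text
time_s: 13.72
position: [0.4197, -0.3093, 0.1477]
tool_rot: [[1.0, -0.014, 0.001], [-0.014, -1.0, -0.002], [0.001, 0.002, -1.0]]
ft_force: [0.9, -0.2, -1.7]
grip_width: 0.0374
gripper_force: 51.1
time_s: 14.35
position: [0.3992, -0.3431, 0.0484]
tool_rot: [[1.0, -0.014, -0.001], [-0.014, -1.0, 0.001], [-0.001, -0.001, -1.0]]
ft_force: [-0.5, -0.4, -2.7]
grip_width: 0.0373
gripper_force: 51.0
wrist tray 0.68 [201. 234.] [ 0.4075 -0.2982  0.    ]
14.45 [ 0.3999 -0.3436  0.0497] [[1.0, -0.013, 0.001], [-0.013, -1.0, -0.002], [0.001, 0.002, -1.0]]
```

```bash
python3 -m pendant '[[0,0,0,0.005,0,0,0],[0,0,0,0.009,0,0,0],[0,0,0,0.009,0,0,0]]'
python3 -m pendant '[[0.68,0,0,0,0,0,0],[0.68,0,0,0,0,0,0],[0.68,0,0,-0.02,0,0,0],[0.68,0,0,-0.07,0,0,0],[0.68,0,0,-0.13,0,0,0]]'
python3 look.py wrist w5.png finished_1; python3 look.py top - blank_1; python3 look.py scene - blank_1
```

```text
time_s: 14.82
position: [0.3997, -0.3433, 0.0398]
tool_rot: [[1.0, -0.013, 0.001], [-0.013, -1.0, -0.001], [0.001, 0.001, -1.0]]
ft_force: [0.0, 1.0, 2.7]
grip_width: 0.0375
gripper_force: 51.5
time_s: 15.45
position: [0.3992, -0.3426, 0.1702]
tool_rot: [[1.0, -0.013, -0.001], [-0.013, -1.0, 0.002], [-0.001, -0.002, -1.0]]
ft_force: [0.4, -0.9, -0.3]
grip_width: 0.0579
gripper_force: 0.0
wrist finished_1 0.66 [278. 195.] [ 0.4021 -0.3426  0.012 ]
15.55 [ 0.4011 -0.3448  0.1751] [[1.0, -0.013, 0.007], [-0.013, -1.0, -0.009], [0.007, 0.009, -1.0]]
top blank_1 0.51 [208. 262.] [0.4408 0.2762 0.    ]
top blank_1 0.48 [252. 230.] [0.5271 0.1586 0.    ]
top blank_1 0.47 [165. 251.] [0.4724 0.3941 0.    ]
15.65 [ 0.3996 -0.343   0.1699] [[1.0, -0.013, 0.001], [-0.013, -1.0, -0.001], [0.001, 0.001, -1.0]]
scene blank_1 0.89 [178. 331.] [0.4741 0.4084 0.    ]
scene blank_1 0.69 [258. 262.] [0.5282 0.1597 0.    ]
scene blank_1 0.6 [238. 304.] [0.4534 0.2707 0.    ]
15.75 [ 0.3991 -0.3425  0.1681] [[1.0, -0.013, -0.001], [-0.013, -1.0, 0.002], [-0.001, -0.002, -1.0]]
```

View pics/w5.png

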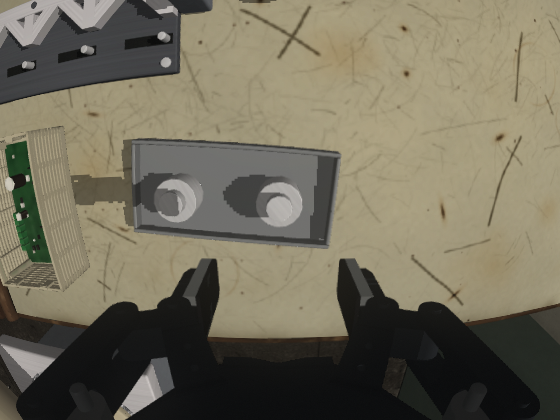

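```bash
python3 -m pendant '[[0.68,0.012,-0.052,-0.015,0,0,0],[0.68,0.024,-0.104,-0.02,0,0,0],[0.68,0.036,-0.156,-0.02,0,0,0],[0.68,0.048,-0.208,-0.02,0,0,0],[0.68,0.06,-0.26,-0.02,0,0,0]]' 50
python3 -m pendant '[[0.68,0.012,-0.052,0,0,0,0],[0.68,0.024,-0.104,0,0,0,0],[0.68,0.036,-0.156,0,0,0,0],[0.68,0.048,-0.208,0,0,0,0],[0.68,0.054,-0.249,0,0,0,0]]'
python3 look.py wrist - blank_1
python3 - <<'E'
from h import *
im=shot("wrist","w6.png")
for r in env.trace("wrist","blank_1")[:3]: print(r["conf"],r["bbox"])
E
```

```text
time_s: 16.38
position: [0.4627, -0.082, 0.1879]
tool_rot: [[1.0, -0.013, -0.003], [-0.013, -1.0, 0.001], [-0.003, -0.001, -1.0]]
ft_force: [1.5, -0.2, 0.0]
grip_width: 0.058
gripper_force: 0.0
time_s: 17.0
position: [0.52, 0.1664, 0.1875]
tool_rot: [[1.0, -0.012, -0.003], [-0.012, -1.0, -0.0], [-0.003, 0.0, -1.0]]
ft_force: [0.3, -0.4, -0.6]
grip_width: 0.0583
gripper_force: 0.0
wrist blank_1 0.66 [286. 181.] [0.5289 0.1578 0.    ]
wrist blank_1 0.62 [ 78. 231.] [0.4765 0.4027 0.    ]
17.1 [0.5198 0.1677 0.1874] [[1.0, -0.009, -0.003], [-0.009, -1.0, 0.0], [-0.003, -0.0, -1.0]]
0.96 [69.8, 240.2, 43.6, 46.5]
0.92 [292.2, 184.9, 47.8, 48.2]
0.74 [182.4, 262.2, 44.1, 48.1]
```

View pics/w6.png

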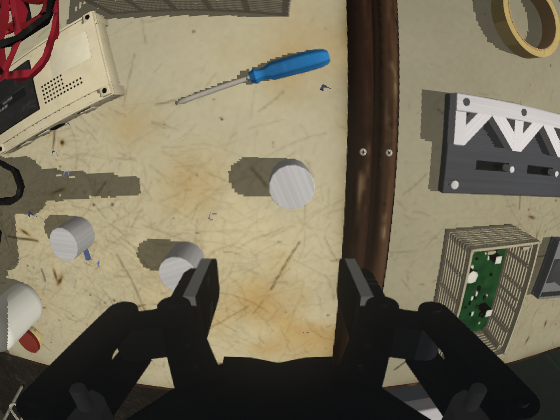

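```bash
python3 -m pendant '[[0.62,0.009,0.0085,0.06,0,0,0],[0.62,0.009,0.0085,0.12,0,0,0],[0.62,0.009,0.0085,0.152,0,0,0],[0.62,0.009,0.0085,0.152,0,0,0],[0,0.009,0.0085,0.152,0,0,0]]' 50
python3 -m pendant '[[0,0,0,0,0,0,0],[0,0,0,0,0,0,0],[0,0,0,0,0,0,0]]'
python3 -m pendant '[[0,0,0,-0.05,0,0,0],[0,0,0,-0.1,0,0,0],[0,0,0,-0.11,0,0,0],[0,0,0,-0.11,0,0,0]]'
python3 -c "
from h import *
print(rel([.545,-.208,.15]))"
```

```text
time_s: 17.82
position: [0.5298, 0.1552, 0.0386]
tool_rot: [[1.0, -0.014, 0.002], [-0.014, -1.0, -0.0], [0.002, 0.0, -1.0]]
ft_force: [0.5, -0.6, -1.7]
grip_width: 0.0381
gripper_force: 50.4
time_s: 18.2
position: [0.5296, 0.1557, 0.0385]
tool_rot: [[1.0, -0.013, 0.002], [-0.013, -1.0, -0.0], [0.002, 0.0, -1.0]]
ft_force: [-1.2, -1.7, 7.4]
grip_width: 0.0383
gripper_force: 51.2
time_s: 18.7
position: [0.5288, 0.1559, 0.1471]
tool_rot: [[1.0, -0.013, -0.0], [-0.013, -1.0, 0.0], [-0.0, -0.0, -1.0]]
ft_force: [-0.3, 0.0, -4.1]
grip_width: 0.0381
gripper_force: 51.8
[ 0.02094688  0.36366506 -0.00297862]
```

```bash
python3 -m pendant '[[0,0.005,0.055,0,0,0,0],[0,0.01,0.11,0,0,0,0],[0,0.015,0.165,0,0,0,0],[0,0.02,0.22,0,0,0,0],[0,0.025,0.275,0,0,0,0]]' 50
python3 -m pendant '[[0,0.004,0.045,0,0,0,0],[0,0.004,0.09,0,0,0,0],[0,0.004,0.09,0,0,0,0],[0,0.004,0.09,0.04,0,0,0],[0,0.004,0.09,0.06,0,0,0]]'
python3 look.py wrist w7.png blank_1 seat_1 keeper_pin_2
```

```text
time_s: 19.32
position: [0.5497, -0.1209, 0.1451]
tool_rot: [[1.0, -0.013, -0.004], [-0.013, -1.0, 0.002], [-0.004, -0.002, -1.0]]
ft_force: [0.6, -0.2, -2.0]
grip_width: 0.0379
gripper_force: 51.7
time_s: 19.95
position: [0.5519, -0.2078, 0.0839]
tool_rot: [[1.0, -0.013, -0.005], [-0.013, -1.0, 0.003], [-0.005, -0.003, -1.0]]
ft_force: [0.7, 0.1, -2.5]
grip_width: 0.0381
gripper_force: 51.9
wrist blank_1 0.95 [277. 252.] [ 0.5322 -0.2064  0.    ]
wrist seat_1 0.97 [158. 201.] [ 0.5746 -0.1286  0.012 ]
wrist seat_1 0.78 [ 64. 198.] [ 0.5788 -0.0503  0.012 ]
wrist seat_1 0.73 [280. 197.] [ 0.5756 -0.2094  0.012 ]
wrist keeper_pin_2 0.86 [214. 233.] [ 0.5516 -0.1653  0.012 ]
20.15 [ 0.5532 -0.2087  0.0868] [[1.0, -0.013, -0.001], [-0.013, -1.0, 0.001], [-0.001, -0.001, -1.0]]
```

View pics/w7.png

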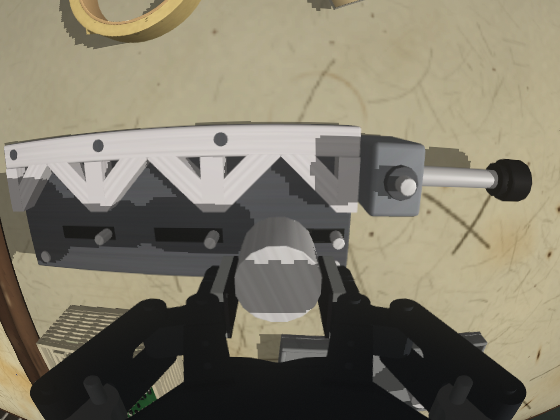

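```bash
python3 -m pendant '[[0,0,0.001,0.02,0,0,0],[0,0,0.001,0.034,0,0,0],[0,0,0.001,0.035,0,0,0],[0,0.01,0.001,0.035,0,0,0],[0,0.02,0.001,0.035,0,0,0]]'
python3 -m pendant '[[0,0.002,0,0,0,0,0],[0,0.002,0,0,0,0,0]]'
python3 -m pendant '[[0,0.003,0,0,0,0,0],[0,0.003,0,0,0,0,0]]'
```

```text
time_s: 20.78
position: [0.5732, -0.2103, 0.0529]
tool_rot: [[1.0, -0.013, -0.002], [-0.013, -1.0, 0.001], [-0.002, -0.001, -1.0]]
ft_force: [-17.1, 5.1, 3.0]
grip_width: 0.0382
gripper_force: 52.4
time_s: 21.02
position: [0.5736, -0.2096, 0.0522]
tool_rot: [[1.0, -0.012, -0.006], [-0.012, -1.0, 0.003], [-0.006, -0.003, -1.0]]
ft_force: [-11.0, 3.3, 2.3]
grip_width: 0.0381
gripper_force: 52.5
time_s: 21.28
position: [0.5754, -0.2096, 0.0523]
tool_rot: [[1.0, -0.013, -0.009], [-0.013, -1.0, 0.003], [-0.009, -0.003, -1.0]]
ft_force: [-17.2, 2.0, 5.2]
grip_width: 0.038
gripper_force: 52.7
```

```bash
python3 -m pendant '[[0.56,-0.002,0,0,0,0,0],[0.56,-0.002,0,0,0,0,0],[0.56,-0.002,0,-0.05,0,0,0],[0.56,-0.01,0,-0.08,0,0,0],[0.0,-0.05,0,-0.08,0,0,0]]'
python3 look.py wrist w8.png blank_1
```

```text
time_s: 21.9
position: [0.5304, -0.2111, 0.1351]
tool_rot: [[1.0, -0.012, 0.007], [-0.012, -1.0, -0.004], [0.007, 0.004, -1.0]]
ft_force: [-0.5, -0.3, -0.4]
grip_width: 0.031
gripper_force: 0.0
wrist blank_1 0.88 [274. 160.] [ 0.5696 -0.2094  0.    ]
22.0 [ 0.5264 -0.2099  0.1332] [[1.0, -0.014, -0.0], [-0.014, -1.0, -0.0], [-0.0, 0.0, -1.0]]
```

View pics/w8.png

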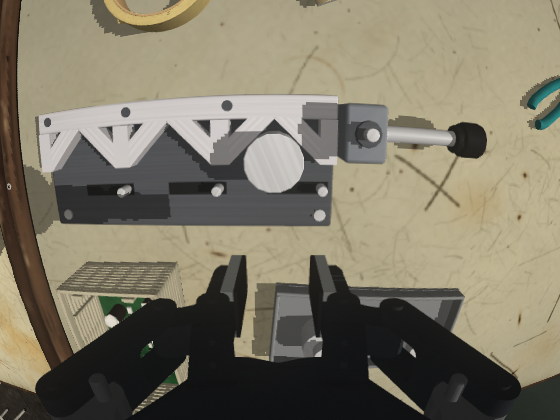

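```bash
python3 -m pendant '[[0,-0.004,0,0.03,0,0,0],[0,-0.004,0,0.07,0,0,0],[0,-0.004,0,0.097,0,0,0],[0,-0.004,0,0.097,0,0,0],[0,0.012,0,0.097,0,0,0]]'
python3 -m pendant '[[0,0.003,0,0,0,0,0],[0,0.003,0,0,0,0,0]]'
python3 -m pendant '[[0,0.002,0,0,0,0,0],[0,0.002,0,0,0,0,0]]'
python3 -m pendant '[[0,0.002,0,0,0,0,0],[0,0.002,0,0,0,0,0]]'
```

```text
time_s: 22.62
position: [0.5411, -0.2108, 0.0364]
tool_rot: [[1.0, -0.014, 0.001], [-0.014, -1.0, -0.001], [0.001, 0.001, -1.0]]
ft_force: [-0.4, 0.6, -0.6]
grip_width: -0.0002
gripper_force: 0.0
time_s: 22.88
position: [0.5437, -0.2109, 0.0365]
tool_rot: [[1.0, -0.013, 0.001], [-0.013, -1.0, -0.001], [0.001, 0.001, -1.0]]
ft_force: [-2.2, -0.2, 0.8]
grip_width: -0.0002
gripper_force: 0.9
time_s: 23.12
position: [0.5439, -0.2108, 0.0364]
tool_rot: [[1.0, -0.013, -0.003], [-0.013, -1.0, -0.001], [-0.003, 0.001, -1.0]]
ft_force: [-11.7, -3.4, 8.6]
grip_width: -0.0002
gripper_force: 6.0
time_s: 23.38
position: [0.5441, -0.2109, 0.0365]
tool_rot: [[1.0, -0.013, -0.007], [-0.013, -1.0, 0.0], [-0.007, 0.0, -1.0]]
ft_force: [-21.3, -4.3, 13.7]
grip_width: -0.0001
gripper_force: 11.0
```

```bash
python3 -m pendant '[[0,-0.01,0,0,0,0,0],[0.2,-0.012,0,-0.04,0,0,0],[0.62,-0.012,0,-0.1,0,0,0],[0.62,-0.012,0,-0.13,0,0,0],[0.62,-0.012,0,-0.13,0,0,0]]'
python3 look.py wrist - blank_1 seat_1 
python3 -c "
from h import *
print(rel([.447,.265,.17]))"
```

```text
time_s: 24.0
position: [0.5363, -0.2106, 0.1682]
tool_rot: [[1.0, -0.013, 0.006], [-0.013, -1.0, -0.003], [0.006, 0.003, -1.0]]
ft_force: [0.4, 0.9, 0.3]
grip_width: 0.0528
gripper_force: 0.0
wrist blank_1 0.59 [274. 160.] [ 0.5713 -0.2082  0.    ]
wrist seat_1 0.79 [186. 161.] [ 0.5741 -0.1299  0.012 ]
wrist seat_1 0.76 [108. 162.] [ 0.5772 -0.0497  0.012 ]
24.15 [ 0.5349 -0.2099  0.1643] [[1.0, -0.013, -0.001], [-0.013, -1.0, 0.001], [-0.001, -0.001, -1.0]]
[-0.09417777 -0.47372573 -0.00505817]
```

```bash
python3 -m pendant '[[0.62,-0.011,-0.055,-0.005,0,0,0],[0.62,-0.022,-0.11,-0.015,0,0,0],[0.62,-0.033,-0.165,-0.015,0,0,0],[0.62,-0.044,-0.22,-0.015,0,0,0],[0.62,-0.055,-0.275,-0.015,0,0,0]]'
python3 -m pendant '[[0.62,-0.011,-0.055,0,0,0,0],[0.62,-0.022,-0.11,0,0,0,0],[0.62,-0.033,-0.165,0,0,0,0],[0.62,-0.039,-0.199,0,0,0,0],[0.62,-0.039,-0.199,0,0,0,0]]'
python3 look.py wrist - blank_1
python3 -c "
from h import *
im=shot('wrist')
for r in env.trace('wrist','blank_1')[:3]: print(r['conf'],r['bbox'])"
```

```text
time_s: 24.78
position: [0.483, 0.0671, 0.1792]
tool_rot: [[1.0, -0.014, -0.002], [-0.014, -1.0, 0.0], [-0.002, -0.0, -1.0]]
ft_force: [0.5, -0.3, 0.2]
grip_width: 0.0535
gripper_force: 0.0
time_s: 25.4
position: [0.4465, 0.2666, 0.179]
tool_rot: [[1.0, -0.01, -0.002], [-0.01, -1.0, -0.0], [-0.002, 0.0, -1.0]]
ft_force: [0.9, -1.0, 0.1]
grip_width: 0.0527
gripper_force: 0.0
wrist blank_1 0.73 [278. 192.] [0.4468 0.2668 0.    ]
wrist blank_1 0.56 [142. 166.] [0.4764 0.4021 0.    ]
25.5 [0.4473 0.2646 0.1793] [[1.0, -0.013, -0.002], [-0.013, -1.0, -0.001], [-0.002, 0.001, -1.0]]
0.64 [274.6, 200.1, 47.3, 51.8]
0.56 [131.1, 173.4, 50.2, 45.9]
```

```bash
python3 -m pendant '[[0.62,0,-0.001,0.06,0,0,0],[0.62,0,-0.001,0.11,0,0,0],[0.62,0,-0.001,0.141,0,0,0],[0.62,0,-0.001,0.141,0,0,0],[0,0,-0.001,0.141,0,0,0]]' 50
python3 -m pendant '[[0,0,0,0,0,0,0],[0,0,0,0,0,0,0],[0,0,0,0,0,0,0]]'
python3 -m pendant '[[0,0,0,-0.05,0,0,0],[0,0,0,-0.1,0,0,0],[0,0,0,-0.11,0,0,0],[0,0,0,-0.11,0,0,0]]'
python3 -c "
from h import *
print(rel([.553,-.1295,.15]))"
```

```text
time_s: 26.22
position: [0.4485, 0.2657, 0.0407]
tool_rot: [[1.0, -0.014, 0.002], [-0.014, -1.0, 0.001], [0.002, -0.001, -1.0]]
ft_force: [0.2, -0.1, -0.4]
grip_width: 0.0383
gripper_force: 50.3
time_s: 26.6
position: [0.4483, 0.2659, 0.0406]
tool_rot: [[1.0, -0.013, 0.003], [-0.013, -1.0, 0.0], [0.003, -0.0, -1.0]]
ft_force: [-0.4, -2.2, 7.0]
grip_width: 0.0382
gripper_force: 51.2
time_s: 27.1
position: [0.4473, 0.2659, 0.1492]
tool_rot: [[1.0, -0.013, 0.0], [-0.013, -1.0, 0.0], [0.0, -0.0, -1.0]]
ft_force: [-0.3, 0.6, -3.0]
grip_width: 0.0383
gripper_force: 51.4
[ 0.11089345  0.39395062 -0.00079523]
```

```bash
python3 -m pendant '[[0,0.015,0.055,0,0,0,0],[0,0.03,0.11,0,0,0,0],[0,0.045,0.165,0,0,0,0],[0,0.06,0.22,0,0,0,0],[0,0.075,0.275,0,0,0,0]]'
python3 -m pendant '[[0,0.018,0.055,0,0,0,0],[0,0.036,0.11,0,0,0,0],[0,0.036,0.1185,0,0,0,0],[0,0.036,0.1185,0.03,0,0,0],[0,0.036,0.1185,0.06,0,0,0]]'
python3 look.py wrist - seat_1 keeper_pin_2 blank_1
```

```text
time_s: 27.72
position: [0.5184, -0.0117, 0.1474]
tool_rot: [[1.0, -0.013, -0.003], [-0.013, -1.0, 0.001], [-0.003, -0.001, -1.0]]
ft_force: [1.0, 0.6, -1.9]
grip_width: 0.0378
gripper_force: 51.5
time_s: 28.35
position: [0.5524, -0.1282, 0.087]
tool_rot: [[1.0, -0.013, -0.002], [-0.013, -1.0, 0.001], [-0.002, -0.001, -1.0]]
ft_force: [0.9, -0.1, -2.7]
grip_width: 0.038
gripper_force: 51.6
wrist seat_1 0.9 [160. 193.] [ 0.5795 -0.05    0.012 ]
wrist seat_1 0.59 [276. 196.] [ 0.576  -0.1274  0.012 ]
wrist keeper_pin_2 0.88 [334. 234.] [ 0.5495 -0.1654  0.012 ]
wrist blank_1 0.89 [282. 256.] [ 0.5285 -0.1305  0.    ]
wrist blank_1 0.59 [397. 199.] [ 0.5703 -0.2123 -0.    ]
wrist blank_1 0.56 [160. 195.] [ 0.5751 -0.0457  0.    ]
wrist blank_1 0.4 [276. 188.] [ 0.5784 -0.1272  0.    ]
28.55 [ 0.553  -0.1284  0.0888] [[1.0, -0.013, -0.002], [-0.013, -1.0, 0.001], [-0.002, -0.001, -1.0]]
```

```bash
python3 -m pendant '[[0,0,0.0005,0.02,0,0,0],[0,0,0.0005,0.034,0,0,0],[0,0,0.0005,0.0355,0,0,0],[0,0.01,0.0005,0.0355,0,0,0],[0,0.02,0.0005,0.0355,0,0,0]]'
python3 -m pendant '[[0,0.002,0,0,0,0,0],[0,0.002,0,0,0,0,0]]'
```

```text
time_s: 29.18
position: [0.5746, -0.13, 0.0546]
tool_rot: [[1.0, -0.013, 0.002], [-0.013, -1.0, -0.001], [0.002, 0.001, -1.0]]
ft_force: [0.2, 0.1, -3.1]
grip_width: 0.0382
gripper_force: 51.6
time_s: 29.42
position: [0.5755, -0.1298, 0.0538]
tool_rot: [[1.0, -0.013, 0.0], [-0.013, -1.0, -0.0], [0.0, 0.0, -1.0]]
ft_force: [-0.2, 0.0, -2.0]
grip_width: 0.0379
gripper_force: 51.6
```

```bash
python3 -m pendant '[[0,0.002,0,0.0005,0,0,0],[0,0.002,0,0.0005,0,0,0]]'
python3 -m pendant '[[0,0.002,0,0.0005,0,0,0],[0,0.002,0,0.0005,0,0,0]]'
```

```text
time_s: 29.68
position: [0.5774, -0.1299, 0.0533]
tool_rot: [[1.0, -0.013, -0.0], [-0.013, -1.0, 0.0], [-0.0, -0.0, -1.0]]
ft_force: [0.2, -0.3, -1.9]
grip_width: 0.0379
gripper_force: 51.6
time_s: 29.92
position: [0.5786, -0.1297, 0.0529]
tool_rot: [[1.0, -0.013, -0.002], [-0.013, -1.0, 0.001], [-0.002, -0.0, -1.0]]
ft_force: [-5.6, 1.1, 2.9]
grip_width: 0.0382
gripper_force: 52.1
```

Contact. Release and push it in with the closed fingers, as for the first.

```bash
python3 -m pendant '[[0.58,0,0,0,0,0,0],[0.58,0,0,0,0,0,0],[0.58,0,0,-0.05,0,0,0],[0.58,-0.02,0,-0.08,0,0,0],[0,-0.053,0,-0.08,0,0,0]]'
python3 look.py wrist - blank_1
python3 -c "
from h import *
print(rel([.523,-.1295,.036]))"
```

```text
time_s: 30.55
position: [0.5274, -0.1297, 0.1352]
tool_rot: [[1.0, -0.013, 0.006], [-0.013, -1.0, -0.003], [0.006, 0.003, -1.0]]
ft_force: [0.3, 0.3, -0.6]
grip_width: 0.0326
gripper_force: 0.0
wrist blank_1 0.93 [276. 149.] [ 0.5757 -0.129   0.    ]
wrist blank_1 0.71 [376. 154.] [ 0.5717 -0.2123  0.    ]
30.65 [ 0.5245 -0.1289  0.1335] [[1.0, -0.014, -0.0], [-0.014, -1.0, -0.0], [-0.0, 0.0, -1.0]]
[-0.00149276  0.00061234  0.09750861]
```

```bash
python3 -m pendant '[[0,-0.003,0.0005,0.03,0,0,0],[0,-0.003,0.0005,0.07,0,0,0],[0,-0.003,0.0005,0.097,0,0,0],[0,-0.003,0.0005,0.097,0,0,0],[0,0.016,0.0005,0.097,0,0,0]]'
python3 -m pendant '[[0,0.003,0,0,0,0,0],[0,0.003,0,0,0,0,0]]'
python3 -m pendant '[[0,0.002,0,0,0,0,0],[0,0.002,0,0,0,0,0]]'
python3 -m pendant '[[0,0.0015,0,0,0,0,0],[0,0.0015,0,0,0,0,0]]'
```

```text
time_s: 31.28
position: [0.5428, -0.1301, 0.0367]
tool_rot: [[1.0, -0.014, 0.0], [-0.014, -1.0, -0.0], [0.0, 0.0, -1.0]]
ft_force: [-0.3, 0.0, 0.6]
grip_width: 0.0001
gripper_force: 0.0
time_s: 31.52
position: [0.545, -0.13, 0.0369]
tool_rot: [[1.0, -0.013, -0.001], [-0.013, -1.0, -0.0], [-0.001, 0.0, -1.0]]
ft_force: [-5.5, -1.1, 1.2]
grip_width: 0.0003
gripper_force: 2.6
time_s: 31.78
position: [0.5452, -0.1299, 0.0369]
tool_rot: [[1.0, -0.013, -0.005], [-0.013, -1.0, 0.0], [-0.005, -0.0, -1.0]]
ft_force: [-14.7, -2.0, 7.9]
grip_width: 0.0002
gripper_force: 7.4
time_s: 32.02
position: [0.5453, -0.1299, 0.037]
tool_rot: [[1.0, -0.012, -0.009], [-0.012, -1.0, 0.001], [-0.009, -0.0, -1.0]]
ft_force: [-22.3, -3.4, 13.1]
grip_width: -0.0001
gripper_force: 11.0
```

```bash
python3 -m pendant '[[0,-0.012,0,0,0,0,0],[0.2,-0.014,0,-0.04,0,0,0],[0.62,-0.014,0,-0.1,0,0,0],[0.62,-0.014,0,-0.14,0,0,0],[0.62,-0.014,0,-0.14,0,0,0]]'
python3 look.py top - blank_1
python3 -c "
from h import *
print(rel([.472,.398,.18]))"
```

```text
time_s: 32.65
position: [0.5362, -0.1303, 0.1799]
tool_rot: [[1.0, -0.013, 0.008], [-0.013, -1.0, -0.004], [0.008, 0.003, -1.0]]
ft_force: [-0.5, -0.3, -0.3]
grip_width: 0.0529
gripper_force: 0.0
top blank_1 0.53 [166. 248.] [0.4786 0.3914 0.    ]
top blank_1 0.16 [439. 280.] [ 0.3915 -0.3411  0.    ]
32.75 [ 0.5348 -0.1296  0.1761] [[1.0, -0.013, 0.001], [-0.013, -1.0, -0.0], [0.001, 0.0, -1.0]]
[-0.06968241 -0.52677852 -0.00414774]
```

```bash
python3 -m pendant '[[0.62,-0.007,-0.055,-0.004,0,0,0],[0.62,-0.014,-0.11,-0.004,0,0,0],[0.62,-0.021,-0.165,-0.004,0,0,0],[0.62,-0.028,-0.22,-0.004,0,0,0],[0.62,-0.035,-0.275,-0.004,0,0,0]]'
python3 -m pendant '[[0.62,-0.007,-0.055,0,0,0,0],[0.62,-0.014,-0.11,0,0,0,0],[0.62,-0.021,-0.165,0,0,0,0],[0.62,-0.028,-0.21,0,0,0,0],[0.62,-0.035,-0.252,0,0,0,0]]'
python3 look.py wrist - blank_1
python3 -c "
from h import *
im=shot('wrist','w9.png')
for r in env.trace('wrist','blank_1')[:2]: print(r['conf'],r['bbox'])"
```

```text
time_s: 33.38
position: [0.5027, 0.1474, 0.1786]
tool_rot: [[1.0, -0.013, -0.002], [-0.013, -1.0, -0.0], [-0.002, 0.0, -1.0]]
ft_force: [0.9, -0.9, 1.0]
grip_width: 0.0529
gripper_force: 0.0
time_s: 34.0
position: [0.471, 0.3996, 0.1782]
tool_rot: [[1.0, -0.013, -0.002], [-0.013, -1.0, -0.001], [-0.002, 0.001, -1.0]]
ft_force: [0.4, 0.7, 0.7]
grip_width: 0.0532
gripper_force: 0.0
wrist blank_1 0.98 [273. 190.] [0.4739 0.4043 0.    ]
34.1 [0.4702 0.4013 0.1779] [[1.0, -0.009, -0.002], [-0.009, -1.0, -0.0], [-0.002, 0.0, -1.0]]
0.76 [276.8, 193.6, 45.1, 50.6]
```

View pics/w9.png

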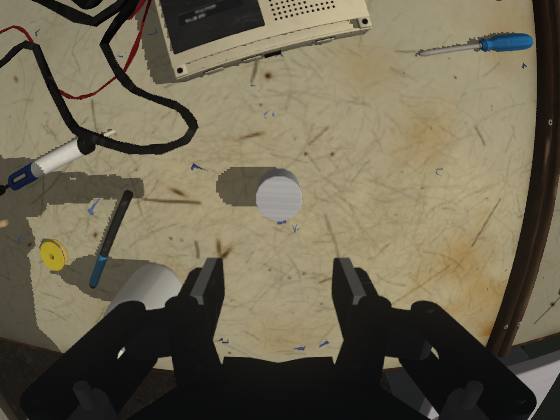

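```bash
python3 -m pendant '[[0.62,0.003,-0.002,0.06,0,0,0],[0.62,0.003,-0.002,0.11,0,0,0],[0.62,0.003,-0.002,0.138,0,0,0],[0.62,0.003,-0.002,0.138,0,0,0],[0,0.003,-0.002,0.138,0,0,0]]' 50
python3 -m pendant '[[0,0,0,0,0,0,0],[0,0,0,0,0,0,0],[0,0,0,0,0,0,0]]'
python3 -m pendant '[[0,0,0,-0.05,0,0,0],[0,0,0,-0.1,0,0,0],[0,0,0,-0.11,0,0,0],[0,0,0,-0.11,0,0,0]]'
python3 -c "
from h import *
print(rel([.554,-.0505,.15]))"
```

```text
time_s: 34.83
position: [0.4757, 0.3997, 0.0432]
tool_rot: [[1.0, -0.014, 0.002], [-0.014, -1.0, 0.001], [0.002, -0.001, -1.0]]
ft_force: [0.4, 0.1, 0.2]
grip_width: 0.0378
gripper_force: 50.4
time_s: 35.2
position: [0.4754, 0.4001, 0.0431]
tool_rot: [[1.0, -0.013, 0.002], [-0.013, -1.0, 0.001], [0.002, -0.001, -1.0]]
ft_force: [0.4, -1.5, 6.6]
grip_width: 0.0383
gripper_force: 51.0
time_s: 35.7
position: [0.4746, 0.4, 0.1516]
tool_rot: [[1.0, -0.013, -0.0], [-0.013, -1.0, 0.0], [-0.0, -0.0, -1.0]]
ft_force: [-0.0, -0.1, -3.0]
grip_width: 0.0377
gripper_force: 51.0
[0.08531008 0.44944302 0.00160304]
```

```bash
python3 -m pendant '[[0,0.01,0.055,0,0,0,0],[0,0.02,0.11,0,0,0,0],[0,0.03,0.165,0,0,0,0],[0,0.04,0.22,0,0,0,0],[0,0.05,0.275,0,0,0,0]]'
python3 -m pendant '[[0,0.01,0.055,0,0,0,0],[0,0.02,0.11,0,0,0,0],[0,0.035,0.165,0,0,0,0],[0,0.035,0.1745,0.02,0,0,0],[0,0.035,0.1745,0.06,0,0,0]]'
python3 look.py wrist - seat_1 blank_1
```

```text
time_s: 36.33
position: [0.5205, 0.1227, 0.15]
tool_rot: [[1.0, -0.013, -0.004], [-0.013, -1.0, 0.0], [-0.004, -0.0, -1.0]]
ft_force: [1.2, -0.2, -1.4]
grip_width: 0.0374
gripper_force: 51.1
time_s: 36.95
position: [0.5538, -0.0518, 0.0902]
tool_rot: [[1.0, -0.015, -0.0], [-0.015, -1.0, 0.0], [-0.0, -0.0, -1.0]]
ft_force: [0.2, 0.3, -2.1]
grip_width: 0.0378
gripper_force: 51.3
wrist seat_1 0.7 [275. 192.] [ 0.5796 -0.0506  0.012 ]
wrist seat_1 0.61 [489. 196.] [ 0.576 -0.211  0.012]
wrist blank_1 0.79 [275. 252.] [ 0.5322 -0.0495  0.    ]
wrist blank_1 0.76 [483. 200.] [ 0.5691 -0.2153  0.    ]
wrist blank_1 0.62 [394. 196.] [ 0.5731 -0.1353 -0.    ]
wrist blank_1 0.54 [433. 230.] [ 0.5453 -0.1711 -0.    ]
37.1 [ 0.5524 -0.0501  0.0894] [[1.0, -0.013, -0.006], [-0.013, -1.0, 0.002], [-0.006, -0.002, -1.0]]
```

```bash
python3 -m pendant '[[0,0,0,0.02,0,0,0],[0,0,0,0.033,0,0,0],[0,0,0,0.0345,0,0,0],[0,0.01,0,0.0345,0,0,0],[0,0.021,0,0.0345,0,0,0]]'
python3 -m pendant '[[0,0.002,0,0,0,0,0],[0,0.002,0,0,0,0,0]]'
python3 -m pendant '[[0,0.002,0,0,0,0,0],[0,0.002,0,0,0,0,0]]'
```

```text
time_s: 37.72
position: [0.5762, -0.0509, 0.0581]
tool_rot: [[1.0, -0.013, 0.002], [-0.013, -1.0, -0.0], [0.002, 0.0, -1.0]]
ft_force: [0.5, -1.1, -1.8]
grip_width: 0.0381
gripper_force: 51.2
time_s: 37.98
position: [0.577, -0.0506, 0.0573]
tool_rot: [[1.0, -0.013, 0.0], [-0.013, -1.0, 0.0], [0.0, -0.0, -1.0]]
ft_force: [-1.0, 1.9, -1.5]
grip_width: 0.038
gripper_force: 51.3
time_s: 38.22
position: [0.5779, -0.0504, 0.0571]
tool_rot: [[1.0, -0.013, -0.003], [-0.013, -1.0, 0.001], [-0.003, -0.001, -1.0]]
ft_force: [-4.6, 3.0, 0.6]
grip_width: 0.0377
gripper_force: 51.4
```

Contact; lower ~1.5 mm, release, and push.

```bash
python3 -m pendant '[[0,-0.001,0,0.001,0,0,0],[0,-0.001,0,0.0015,0,0,0]]'
python3 -m pendant '[[0.58,0,0,0,0,0,0],[0.58,0,0,0,0,0,0],[0.58,0,0,-0.05,0,0,0],[0.58,-0.02,0,-0.08,0,0,0],[0,-0.053,0,-0.08,0,0,0]]'
python3 look.py wrist - blank_1
python3 -c "
from h import *
print(rel([.523,-.05,.036]))"
```

```text
time_s: 38.48
position: [0.5775, -0.0505, 0.0559]
tool_rot: [[1.0, -0.013, -0.001], [-0.013, -1.0, 0.001], [-0.001, -0.001, -1.0]]
ft_force: [-4.2, 4.3, 0.6]
grip_width: 0.0383
gripper_force: 51.4
time_s: 39.1
position: [0.5261, -0.0508, 0.1382]
tool_rot: [[1.0, -0.013, 0.006], [-0.013, -1.0, -0.002], [0.006, 0.002, -1.0]]
ft_force: [0.1, 0.0, 0.2]
grip_width: 0.0326
gripper_force: 0.0
wrist blank_1 0.86 [273. 144.] [ 0.5781 -0.0479  0.    ]
wrist blank_1 0.75 [377. 147.] [ 0.5757 -0.1345  0.    ]
wrist blank_1 0.72 [458. 155.] [ 0.5721 -0.2154  0.    ]
39.2 [ 0.5231 -0.0501  0.1366] [[1.0, -0.014, 0.0], [-0.014, -1.0, -0.0], [0.0, 0.0, -1.0]]
[-6.61911674e-05 -1.16089265e-04  1.00561805e-01]
```

```bash
python3 -m pendant '[[0,-0.002,0,0.03,0,0,0],[0,-0.002,0,0.07,0,0,0],[0,-0.002,0,0.1,0,0,0],[0,-0.002,0,0.1,0,0,0],[0,0.019,0,0.1,0,0,0]]'
python3 -m pendant '[[0,0.003,0,0,0,0,0],[0,0.003,0,0,0,0,0]]'
python3 -m pendant '[[0,0.002,0,0,0,0,0],[0,0.002,0,0,0,0,0]]'
python3 -m pendant '[[0,0.0015,0,0,0,0,0],[0,0.0015,0,0,0,0,0]]'
```

```text
time_s: 39.83
position: [0.5443, -0.0506, 0.0368]
tool_rot: [[1.0, -0.014, 0.0], [-0.014, -1.0, -0.0], [0.0, 0.0, -1.0]]
ft_force: [-0.0, -0.8, 0.3]
grip_width: -0.0001
gripper_force: 0.0
time_s: 40.08
position: [0.546, -0.0497, 0.0368]
tool_rot: [[1.0, -0.013, -0.003], [-0.013, -1.0, 0.001], [-0.003, -0.001, -1.0]]
ft_force: [-6.9, 4.2, 1.7]
grip_width: -0.0
gripper_force: 3.6
time_s: 40.33
position: [0.5463, -0.0492, 0.0368]
tool_rot: [[1.0, -0.012, -0.007], [-0.012, -1.0, 0.002], [-0.007, -0.002, -1.0]]
ft_force: [-14.0, 5.9, 8.2]
grip_width: -0.0
gripper_force: 7.2
time_s: 40.58
position: [0.5465, -0.0491, 0.0368]
tool_rot: [[1.0, -0.012, -0.01], [-0.012, -1.0, 0.002], [-0.01, -0.002, -1.0]]
ft_force: [-20.6, 5.2, 12.6]
grip_width: 0.0001
gripper_force: 10.6
```

```bash
python3 -m pendant '[[0,-0.015,0,0,0,0,0],[0,-0.02,0,-0.05,0,0,0],[0,-0.02,0,-0.11,0,0,0],[0,-0.03,0.05,-0.17,0,0,0],[0,-0.03,0.1,-0.18,0,0,0]]'
python3 look.py wrist w10.png blank_1 knob_center keeper_pin_2
python3 -c "
from h import *
print(rel([.592,-.41,.15]))"
```

```text
time_s: 41.2
position: [0.5199, -0.1489, 0.2202]
tool_rot: [[1.0, -0.011, 0.007], [-0.01, -1.0, -0.003], [0.007, 0.003, -1.0]]
ft_force: [0.5, -0.1, -0.2]
grip_width: -0.0
gripper_force: 0.0
wrist blank_1 0.93 [333. 140.] [ 0.5695 -0.2091  0.    ]
wrist blank_1 0.89 [259. 132.] [ 0.5783 -0.1306  0.    ]
wrist blank_1 0.86 [181. 135.] [ 0.5779 -0.0457  0.    ]
wrist knob_center 0.59 [475. 128.] [ 0.5918 -0.364   0.034 ]
wrist knob_center 0.48 [294. 157.] [ 0.5546 -0.165   0.034 ]
41.4 [ 0.5193 -0.1491  0.2166] [[1.0, -0.015, 0.002], [-0.015, -1.0, -0.001], [0.002, 0.001, -1.0]]
[0.07646792 0.25972722 0.06701148]
```

View pics/w10.png

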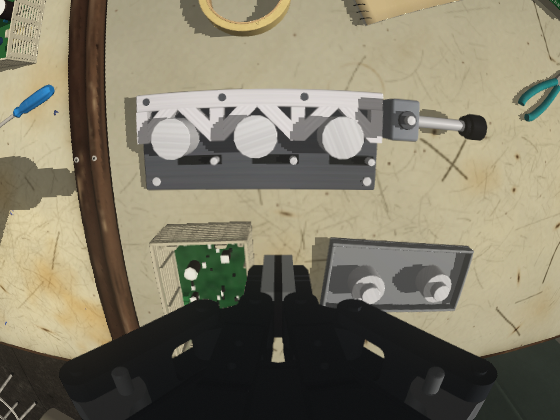

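```bash
python3 -m pendant '[[0,0.018,0.055,0.02,0,0,0],[0,0.036,0.11,0.04,0,0,0],[0,0.054,0.165,0.06,0,0,0],[0,0.07,0.22,0.067,0,0,0],[0,0.0765,0.26,0.067,0,0,0]]'
python3 look.py wrist - knob_center
python3 -m pendant '[[0,0,0,0.05,0,0,0],[0,0,0,0.1,0,0,0],[0,0,0,0.116,0,0,0],[0,0,0,0.116,0,0,0]]'
python3 -c "
from h import *
print(rel([.592,-.386,.034]))"
```

```text
time_s: 42.02
position: [0.593, -0.4097, 0.1467]
tool_rot: [[1.0, -0.012, -0.002], [-0.012, -1.0, 0.002], [-0.002, -0.002, -1.0]]
ft_force: [-0.0, 0.4, 0.7]
grip_width: 0.0002
gripper_force: 0.0
wrist knob_center 0.62 [217. 216.] [ 0.592  -0.3619  0.034 ]
42.125 [ 0.5924 -0.4116  0.1467] [[1.0, -0.015, -0.001], [-0.015, -1.0, 0.0], [-0.001, -0.0, -1.0]]
time_s: 42.62
position: [0.5928, -0.4084, 0.0324]
tool_rot: [[1.0, -0.012, -0.0], [-0.012, -1.0, 0.001], [-0.0, -0.001, -1.0]]
ft_force: [0.5, 0.1, 0.7]
grip_width: 0.0
gripper_force: 0.0
[-0.00103047 -0.02236498 -0.00157332]
```

```bash
python3 -m pendant '[[0,0,-0.015,-0.001,0,0,0],[0,0,-0.02,-0.001,0,0,0],[0,0,-0.024,-0.001,0,0,0],[0,0,-0.028,-0.001,0,0,0],[0,0,-0.032,-0.001,0,0,0]]'
python3 -m pendant '[[0,0,-0.006,0,0,0,0],[0,0,-0.012,0,0,0,0],[0,0,-0.015,0,0,0,0],[0,0,-0.015,0,0,0,0]]'
python3 look.py wrist - knob_center blank_1
```

```text
time_s: 43.25
position: [0.5932, -0.381, 0.0347]
tool_rot: [[1.0, -0.015, 0.004], [-0.015, -1.0, -0.008], [0.004, 0.008, -1.0]]
ft_force: [2.1, -16.1, -0.5]
grip_width: 0.0001
gripper_force: 8.8
time_s: 43.75
position: [0.5928, -0.3619, 0.0332]
tool_rot: [[1.0, -0.013, -0.0], [-0.013, -1.0, 0.001], [-0.0, -0.001, -1.0]]
ft_force: [-0.3, 0.2, -0.4]
grip_width: -0.0003
gripper_force: 0.0
wrist knob_center 0.63 [222. 290.] [ 0.5933 -0.3369  0.034 ]
wrist blank_1 0.83 [ 43. 285.] [ 0.5677 -0.1974  0.    ]
43.9 [ 0.5927 -0.3619  0.0328] [[1.0, -0.013, -0.001], [-0.013, -1.0, 0.001], [-0.001, -0.001, -1.0]]
```

```bash
python3 -m pendant '[[0,0,-0.005,0,0,0,0],[0,0,-0.009,0,0,0,0],[0,0,-0.011,0,0,0,0],[0,0,-0.011,0,0,0,0]]'
python3 -m pendant '[[0,0,-0.003,0,0,0,0],[0,0,-0.003,0,0,0,0]]'
```

```text
time_s: 44.4
position: [0.5931, -0.3509, 0.0332]
tool_rot: [[1.0, -0.013, -0.0], [-0.013, -1.0, 0.0], [-0.0, -0.0, -1.0]]
ft_force: [-0.0, -0.4, -0.3]
grip_width: -0.0002
gripper_force: 0.0
time_s: 44.65
position: [0.593, -0.3495, 0.0333]
tool_rot: [[1.0, -0.014, 0.001], [-0.014, -1.0, -0.002], [0.001, 0.002, -1.0]]
ft_force: [-0.4, -5.7, -1.0]
grip_width: -0.0001
gripper_force: 2.7
```

Contact right at the home position. One firm push, then back off and look.

```bash
python3 -m pendant '[[0,0,-0.003,0,0,0,0],[0,0,-0.003,0,0,0,0]]'
python3 -m pendant '[[0,0,0.03,0,0,0,0],[0,0,0.04,-0.05,0,0,0],[0,0,0.04,-0.11,0,0,0],[0,-0.03,0.01,-0.17,0,0,0],[0,-0.06,-0.05,-0.19,0,0,0]]'
python3 -m pendant '[[0,-0.02,-0.055,0,0,0,0],[0,-0.04,-0.11,0,0,0,0],[0,-0.04,-0.13,0,0,0,0],[0,-0.04,-0.13,0,0,0,0]]'
python3 look.py wrist w11.png knob_center blank_1 finished_1; python3 look.py scene - knob_center blank_1
python3 - <<'E'
from h import *
im=cv2.imread("pics/w11.png")[80:340,100:500]; cv2.imwrite("pics/w11c.png",cv2.resize(im,None,fx=2,fy=2,interpolation=cv2.INTER_CUBIC))
E
```

```text
time_s: 44.9
position: [0.593, -0.3493, 0.0334]
tool_rot: [[1.0, -0.015, 0.002], [-0.015, -1.0, -0.007], [0.002, 0.007, -1.0]]
ft_force: [-0.2, -16.7, -5.0]
grip_width: 0.0
gripper_force: 8.4
time_s: 45.52
position: [0.5404, -0.3084, 0.2199]
tool_rot: [[1.0, -0.015, 0.004], [-0.015, -1.0, -0.003], [0.004, 0.003, -1.0]]
ft_force: [1.2, 0.6, 0.7]
grip_width: -0.0001
gripper_force: 0.0
time_s: 46.02
position: [0.5028, -0.1767, 0.2176]
tool_rot: [[1.0, -0.012, 0.001], [-0.012, -1.0, -0.0], [0.001, 0.0, -1.0]]
ft_force: [0.0, -0.4, 0.3]
grip_width: -0.0003
gripper_force: 0.0
wrist knob_center 0.94 [423. 108.] [ 0.5896 -0.3225  0.034 ]
wrist knob_center 0.37 [384.  96.] [ 0.5979 -0.2802  0.034 ]
wrist blank_1 0.91 [156. 120.] [ 0.5786 -0.0455  0.    ]
wrist blank_1 0.64 [232. 118.] [ 0.5749 -0.1304  0.    ]
wrist blank_1 0.61 [308. 118.] [ 0.5745 -0.2092  0.    ]
wrist finished_1 0.96 [411. 268.] [ 0.4028 -0.3364  0.012 ]
wrist finished_1 0.93 [340. 266.] [ 0.4097 -0.2466  0.012 ]
46.225 [ 0.5028 -0.1787  0.2169] [[1.0, -0.014, -0.0], [-0.014, -1.0, -0.0], [-0.0, 0.0, -1.0]]
scene blank_1 0.65 [330. 201.] [ 0.5845 -0.1337 -0.    ]
scene blank_1 0.59 [353. 189.] [ 0.5825 -0.2199 -0.    ]
scene blank_1 0.51 [310. 211.] [ 0.5868 -0.0624  0.    ]
46.375 [ 0.5025 -0.1782  0.2169] [[1.0, -0.014, -0.0], [-0.014, -1.0, 0.0], [-0.0, -0.0, -1.0]]
```

View pics/w11c.png

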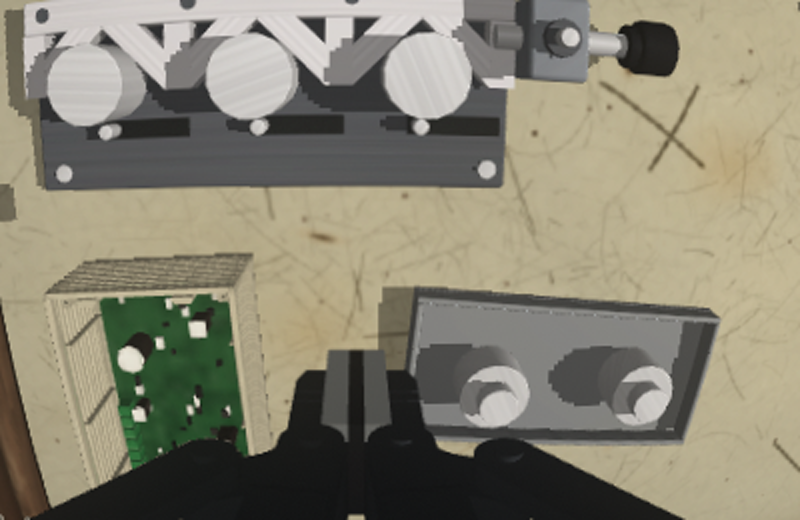

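The picture shows the knob home at (648,48). The keeper pins stand in front of all three seated blanks, at (110,130), (260,127) and (421,127). Both finished rollers stand upright in the tray, so I am handing in.

```bash
python3 -c "
from rig import env
print(env.close_job())"
```

```text
the job is handed in; nothing more can be done
None
```

The job is handed in at about 46 s: both finished rollers present stand upright in the tray, the three blanks are seated one per V, and the knob is pushed fully home with the keeper pins in front of them; the hand-in call returned no verdict.

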